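# Take the mended teapot lid out of the curing box

## Robot

A 6-joint arm with a two-finger parallel gripper is mounted at the origin on the work surface. World frame = base frame: x ahead of the robot, y to its left, z up, the work surface at z = 0. Lengths are in m, angles in rad, forces in N, time in s.
With the tool pointing down it reaches from about 0.275 to 0.85 m from the base axis. Payload 19 kg.
Tool frame: the origin (TCP) lies at the very end of the fingers, on their centre line; the grasp point (between the pads) lies 19 mm behind it; z points along the fingers, y is the line along which they close (so a half turn about z gives the same grasp; the last joint's range is limited). The gripper opens to 85 mm and grips with 20 to 120 N. Pads are 22 mm wide; open, the fingers measure 114 mm over their backs; the gripper's body (76 mm by 85 mm) begins 54 mm behind the grasp point. The pads swing forward as they close: fully open they stand 13 mm farther back than shut.
Start: joints at [-1.323, 0.15, 1.437, -0, 1.554, -0.134], TCP at [0.214, -0.534, 0.231] pointing down, gripper open.
Joint ranges: [-2.8, 2.8], [-0.68, 2.1], [0.12, 2.68], [-1.39, 4.53], [0.16, 2.79], [-2.81, 2.81]. Speed limits (rad/s): [1.89, 1.89, 2.22, 3.01, 3.01, 3.01].

## Interface

Orientations are given as a 3x3 rotation matrix whose columns are the frame's x, y, z axes.
In Python, from workcell import get_obs, eyes, env gives the robot as it stands.
- The arm moves only by the tool servo_tool, never from a script. Its argument "steps" is a list of rows, each a list of 5 numbers: the shift along the tool's x, y, z scaled (see below), then the turn about the tool's z scaled (see below), then the closure, from 0 (fully open) to 1 (shut). In form: [[dx, dy, dz, yaw, fingers], ...]. A call has 1 to 10 rows; each row is the pose to reach, as a shift and turn from the pose commanded when the call began, along the tool's axes at that moment; what a row does not reach only later rows make up. The controller multiplies each number of a shift by 100 cm and each number of a turn by 1.5 rad. A row lasts 1/10 s, in which the tool goes at most 50 mm and 8.59 degrees, less where a joint would pass 70% of its speed; a pose out of reach is approached as far as the arm can. A call with a number of a shift or a turn outside -1 to 1 is refused whole. A call with a gripper value outside its range is refused whole. The fingers move at their own pace and stop on an object; "force" is the grip in N (left out, the last holds). Time passes only in rows, so rows that repeat a pose let the fingers close. It gives the time, the measured TCP pose, the force, the opening and the grip force at its end, in the units of the state.
- get_obs(): the state, without advancing time (a new reading comes with each control period).
- eyes.grab_frame(name): name is "scene" or "top" or "wrist"; returns a dict with "image" (480x640x3 uint8, red, green, blue), "z_map" (480x640 float32, m along the optical axis (not along the pixel's ray), 0 where there is no reading), "K" (3x3 intrinsics, pixels), "rvec" (rotation vector, rad) and "tvec" (3), from world to camera coordinates, as OpenCV has them. Camera axes: x right, y down, z forward; pixel columns grow to the right and rows downward; lengths in m; the calibration is good to about 2 mm. A picture is of the moment at which its call begins.
- env.sign_off(): hands the job in; it is judged then, once.
The state is a dict: "t": time; "joint_positions": joint angles; "joint_vel": joint speeds; "effort": joint torques, N m; "eef_pos": TCP position; "ee_rot": TCP orientation; "wrist_force": force on the tool from outside, world axes, zero at the start; "torque": the same for the moment, N m; "finger_gap": opening from 0.0 (shut) to 1.0 (fully open); "grip_force": force on a finger pad.
Only numpy, scipy, OpenCV 4.12 (cv2) and the standard library are available. Lean on these libraries where they do the work, as an engineer would, in place of code of your own. Each camera call takes 0.05 s, during which the arm holds its last target. There are 200 camera calls.

## Task

Press the latch key on the sloping front of the curing box and let its hood spring fully open by itself, without touching the hood at any time. Then lift the mended teapot lid out by its knob and set it down gently, knob up, in the middle of the round cork pad (not dropped from above it). Leave the other things on the bench where they are.

Things in the scene. Friction and masses are not known exactly. Their poses are not given: they have to be found in the camera images.
- curing_box: Fixed white table-top curing box. Origin: underside, on the table; x points to its hinge side (roughly away from the robot), y along its width, z up. Flat deck 60 mm high, x -58 to +82 mm, 190 mm wide. In front of it a fascia slopes down towards the robot, 30 degrees from level, from x -58, z 60 to x -136, z 15 mm; it carries the latch key and a fixed round timer knob.
- timer (a point): Top of the grey round timer knob on the fascia, 24 mm across and 13 mm high, at y +62 mm in the box's frame. It does not move; nothing to do with the latch.
- key_face (a point): Middle of the latch key's outer face: a flat white key with three thin grey ribs, 58 mm along the box's y, 26 mm along the slope, 5 mm proud of the fascia; at x -81, y -25, z 52 mm in the box's frame when untouched. Site z points out of the fascia (30 degrees from vertical, towards the robot), y is the box's y. Press along -z; an upright tool would meet the hood, 28 mm behind.
- key (a joint): Latch key, m: 0 out, grows to 0.006 as it is pressed in along the point's -z. Sprung: about 3 N to start, 7 N fully in; it comes back when let go. The latch lets go when it is about 4 mm in.
- hood (a joint): Hood, rad: 0 shut and latched, 1.75 fully open. See-through amber cover over the deck, open below, 130 mm deep, 178 wide, 85 high, walls 4 mm. Sprung: when the latch lets go its front edge swings up and away from the robot within about two seconds and stays open, standing behind the hinge, up to 190 mm above the table. Not to be touched.
- hinge (a point): Middle of the hood's hinge axis, at the back of the deck (x +77, z 60 mm in the box's frame); the axis runs along the box's y.
- pot_lid: Mended teapot lid of dark brown clay, round, 62 mm across, 60 g, loose, standing knob up on the deck under the hood. Origin: centre of its underside; z up through the knob. Domed to 21 mm high; on top a plain round knob 17 mm across, from 21 to 41.5 mm high: the place to grip it.
- round_pad: Fixed round cork pad, 100 mm across, 10 mm thick. Origin: centre of its underside, on the table.
- pad_top (a point): Centre of the top face of the round cork pad, 10 mm above the table.
- square_pad: Fixed square cork pad, 90 by 90 by 10 mm, not the one wanted. Origin: centre of its underside.
- cup: White cup, 80 mm across, 70 mm high. Bystander, loose. Origin: centre of its underside.
- bowl: Small blue bowl, 104 mm across, 45 mm high. Bystander, loose. Origin: centre of its underside.
- small_lid: Another brown clay lid, 44 mm across, 42 mm high, standing on the table. Bystander, loose. Origin: centre of its underside.
- marker: Black and grey marker pen, 130 mm long (x), 14 mm high. Bystander, loose. Origin: underside, near its middle.
- knife: Craft knife with red handle, 140 mm long (x), 10 mm high. Bystander, loose. Origin: underside, near its middle.
Mind the look-alikes: they are no part of the job. Leave any turquoise look-alike of the round_pad alone.

How it is judged:
On the way, in this order (a step that is already met when the one before it is completed fails the run):
1. the hood has sprung fully open (value of joint hood above 1.6 rad), for 0.2 s.
2. the mended lid has been lifted clear of the deck (height (world z) of pot_lid above 0.08 m and contact force between the fingers and pot_lid above 0.2 N), for 0.1 s.
3. the mended lid stands on the round pad, let go (horizontal distance between pot_lid and pad_top below 0.02 m and height (world z) of pot_lid below 0.014 m and contact force between the fingers and pot_lid below 0.05 N), for 0.2 s.
At the end, for the whole second after the job is handed in: The hood is open (more than 1.6 rad) and the mended lid stands at rest, knob up (within 0.1 rad of upright), flat on the round cork pad with its centre within 20 mm of the pad's centre (value of joint hood above 1.6 rad and horizontal distance between pot_lid and pad_top below 0.02 m and height (world z) of pot_lid between 0.006 and 0.014 m and angle between pot_lid's own z axis and vertical below 0.1 rad and linear speed of pot_lid below 0.02 m/s); the robot touches nothing.
It fails at once if the robot touches the hood (contact force between any of the fingers, the arm and hood above 0.5 N).
It fails at once if the mended lid is let go more than 15 mm above the round pad (horizontal distance between pot_lid and pad_top below 0.09 m and z of pot_lid in the frame of pad_top above 0.015 m and contact force between the fingers and pot_lid below 0.02 N).
It fails at once if the mended lid is pushed down on the pad with more than 25 N (contact force between pot_lid and round_pad above 25 N).
It fails at once if a bystander is moved by more than 20 mm (distance of any of cup, bowl, small_lid, marker, knife from where it was at the start of the episode above 0.02 m).
It also fails if it takes over 48 s, if anything falls off the work surface, if the arm or the gripper's body presses on something with over 40 N, if the wrist force passes 120 N, or if a joint passes its speed limit or range.

## Working session

There is one attempt and no reset: what is moved stays moved. The work goes in short steps, Python scripts to look and compute and a tool call to move; the robot and the scene stay as the last step left them, time stands still between calls to the robot, and variables do not carry over. Pictures are saved under pics/ and viewed, at most 10 in all, crops included, and the job is handed in when it is done.

Besides the shell and the picture viewer there is one more tool, called by a JSON object that holds its "name" and its "arguments", one argument or row to a line. servo_tool: Moves the arm, as the interface text tells. Its arguments: {"type":"object","properties":{"steps":{"type":"array"},"force":{"type":"number"}},"required":["steps"]}

```bash
mkdir -p pics; cat > h.py <<'E'
import numpy as np, cv2
from workcell import get_obs, eyes, env
def grab(n):
    f=eyes.grab_frame(n); f['R']=cv2.Rodrigues(np.array(f['rvec'],float))[0]; f['t']=np.array(f['tvec'],float).ravel(); return f
def save(f,p): cv2.imwrite(p,f['image'][...,::-1])
def ray(f,u,v):
    d=f['R'].T@np.linalg.inv(f['K'])@np.array([u,v,1.]); return -f['R'].T@f['t'],d
def plane(f,u,v,z):
    o,d=ray(f,u,v); return o+d*(z-o[2])/d[2]
def cloud(f):
    v,u=np.mgrid[:480,:640]; z=f['z_map']; P=np.stack([u*z,v*z,z],-1)@np.linalg.inv(f['K']).T
    return (P-f['t'])@f['R']
def proj(f,p):
    q=f['K']@(f['R']@np.array(p)+f['t']); return q[:2]/q[2]
E
python3 - <<'E'
from h import *
a=grab('top');b=grab('scene');save(a,'pics/top.png');save(b,'pics/scene.png')
import pickle;pickle.dump((a,b),open('f0.pkl','wb'))
o=get_obs();print(o['t'],o['eef_pos'],o['ee_rot'])
for f in(a,b):print(-f['R'].T@f['t'])
E
```

```text
0.1 [ 0.214157   -0.53341255  0.23076121] [[ 9.28003104e-01  3.72572361e-01 -2.71899608e-04]
 [ 3.72572441e-01 -9.28002571e-01  1.00216389e-03]
 [ 1.21055033e-04 -1.03131350e-03 -9.99999461e-01]]
[0.34537689 0.04243198 1.10371812]
[1.22679011 0.10376945 1.11082446]
```

View pics/top.png

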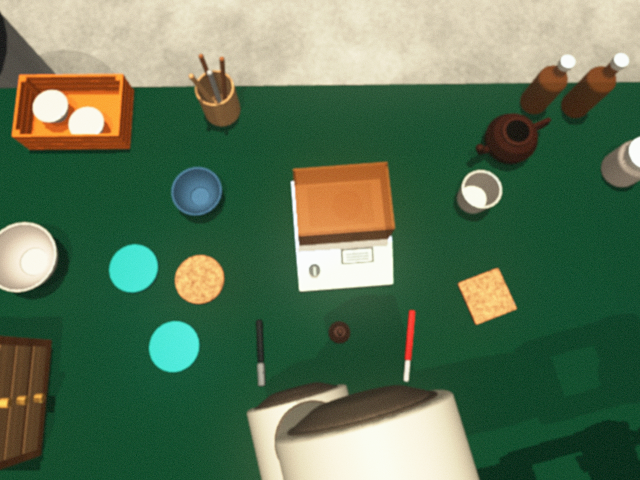

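View pics/scene.png

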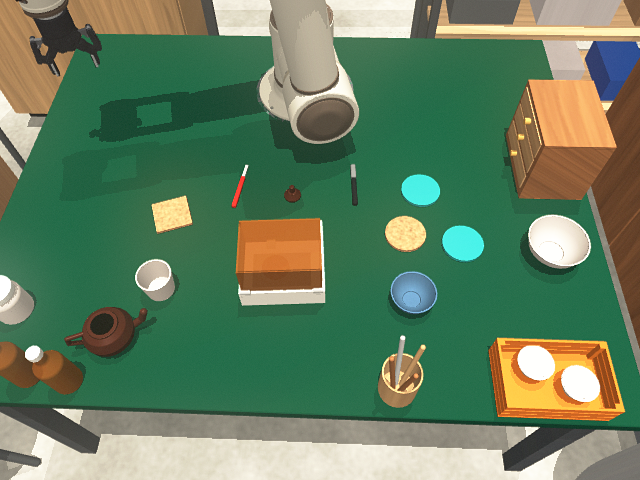

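The top view shows the box at about (345,230), the latch key at (357,256) and the timer knob at (314,270). The lid is faint under the hood at about (350,205).

Possible mix-ups:
- **Key:** (357,256), a flat, ribbed rectangle. The timer at (314,270) is round, so I choose the rectangle.
- **Lid:** (350,205), under the hood. The small lid at (339,332) is on the table, and the teapot at (512,138) is no part of the job.
- **Pad:** (199,279), round cork. The turquoise discs at (133,268) and (174,346) and the square cork at (487,296) are not wanted.

Next I check the choice in one crop and measure.

```bash
python3 - <<'E'
from h import *
import pickle;a,b=pickle.load(open('f0.pkl','rb'))
c=a['image'][155:350,160:430,::-1]
cv2.imwrite('pics/crop.png',cv2.resize(c,None,fx=2.9,fy=2.9,interpolation=cv2.INTER_CUBIC))
C=cloud(a)
for n,(u,v) in dict(key=(357,256),timer=(314,270),pad=(199,279),slid=(339,332),hood=(345,200)).items(): print(n,C[v,u].round(4))
hsv=cv2.cvtColor(a['image'],cv2.COLOR_RGB2HSV)
m=((hsv[...,1]<50)&(hsv[...,2]>140)).astype(np.uint8); m[:,:285]=0;m[:,400:]=0;m[:170]=0;m[300:]=0
x=np.where(m[245:,:]);print('cols',x[1].min(),x[1].max(),x[0].max()+245)
# fascia points fit: plane
roi=np.zeros_like(m);roi[246:288,300:390]=1
P=C[(m*roi)>0];P=P[(P[:,2]>.012)&(P[:,2]<.058)]
A=np.c_[P[:,:2],np.ones(len(P))];s,*_=np.linalg.lstsq(A,P[:,2],rcond=None);print('plane grad',s, 'yaw',np.degrees(np.arctan2(s[1],s[0])),'tilt',np.degrees(np.arctan(np.hypot(*s[:2]))))
pm=cv2.inRange(hsv,(8,50,120),(25,200,255));pm[:,:170]=0;pm[:,230:]=0;pm[:250]=0;pm[310:]=0
M=cv2.moments(pm,True);u,v=M['m10']/M['m00'],M['m01']/M['m00'];print('pad',u,v,plane(a,u,v,.01),M['m00'])
E
```

```text
key [ 0.5458 -0.0469  0.0533]
timer [0.5186 0.0387 0.0522]
pad [0.5084 0.2739 0.0123]
slid [ 0.3979 -0.009   0.0417]
hood [ 0.6339 -0.0195  0.1459]
cols 295 393 291
plane grad [ 0.58398431  0.04560478 -0.2687938 ] yaw 4.4653069113837685 tilt 30.36016387329078
pad 198.9763130792997 278.98918640576727 [0.50874418 0.27439245 0.01      ] 1942.0
```

View pics/crop.png

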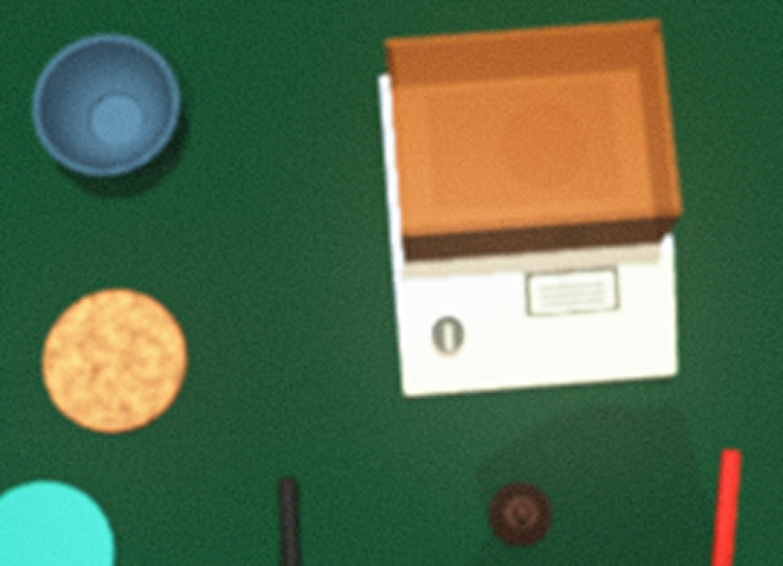

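The crop confirms the ribbed rectangular key at top pixel (357,255), which is (0.546,-0.047,0.053). The lid's shadow is at about (348,202), and the box yaw is about 4.2°. The tool can't tilt, so I'll press with the outer edge of one open finger. That puts the gripper body in front of the hood.

{"name": "servo_tool", "arguments": {
  "steps": [
    [0.4376, -0.3437, 0, -0.841, 0],
    [0.4376, -0.3437, 0, -0.841, 0],
    [0.4376, -0.3437, 0, -0.841, 0],
    [0.4376, -0.3437, 0, -0.841, 0],
    [0.4376, -0.3437, 0, -0.841, 0],
    [0.4376, -0.3437, 0, -0.841, 0],
    [0.4376, -0.3437, 0, -0.841, 0],
    [0.4376, -0.3437, 0, -0.841, 0],
    [0.4376, -0.3437, 0, -0.841, 0],
    [0.4376, -0.3437, 0, -0.841, 0]
  ]
}}

```text
t: 1.1
eef_pos: [0.4645, -0.0984, 0.2313]
ee_rot: [[-0.075, 0.997, 0.0], [0.997, 0.075, -0.0], [-0.0, 0.0, -1.0]]
wrist_force: [1.2, -1.4, 0.3]
finger_gap: 0.994
grip_force: 0.0
```

{"name": "servo_tool", "arguments": {
  "steps": [
    [0, 0, 0, 0, 0],
    [0, 0, 0, 0, 0]
  ]
}}

```text
t: 1.3
eef_pos: [0.4642, -0.0994, 0.231]
ee_rot: [[-0.075, 0.997, -0.001], [0.997, 0.075, 0.0], [0.0, -0.001, -1.0]]
wrist_force: [-0.7, -0.2, -0.1]
finger_gap: 0.996
grip_force: 0.0
```

{"name": "servo_tool", "arguments": {
  "steps": [
    [0.047, 0.031, 0.05, 0, 0],
    [0.047, 0.031, 0.05, 0, 0],
    [0.047, 0.031, 0.05, 0, 0],
    [0.047, 0.031, 0.05, 0, 0]
  ]
}}

```text
t: 1.7
eef_pos: [0.4912, -0.0524, 0.1813]
ee_rot: [[-0.072, 0.997, -0.001], [0.997, 0.072, -0.0], [-0.0, -0.001, -1.0]]
wrist_force: [-0.2, 0.0, 1.2]
finger_gap: 1.005
grip_force: 0.0
```

```bash
python3 - <<'E'
from h import *
a=grab('wrist');save(a,'pics/w1.png');o=get_obs();print(o['eef_pos'],o['wrist_force'])
print('cam',-a['R'].T@a['t'])
import pickle;pickle.dump(a,open('w1.pkl','wb'))
print('key px',proj(a,[.546,-.047,.053]))
T=o['eef_pos'];y=o['ee_rot'][:,1]
for d in(.0425,.057):print(d,proj(a,T+y*d+[0,0,.013]))
E
```

```text
[ 0.49136328 -0.05264814  0.18184747] [-0.08402442 -0.42612538  0.35773988]
cam [0.48585585 0.02876414 0.3232351 ]
key px [390.45300314 232.35248643]
0.0425 [423.08224961 333.36198512]
0.057 [458.04956303 333.41791507]
```

View pics/w1.png

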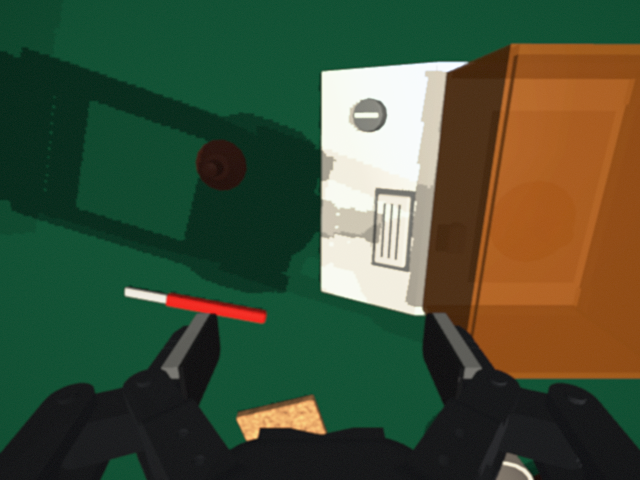

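The wrist view shows the ribbed key centred at (393,230) and the lid's shadow at (538,220). The far finger tip is at about (440,325), and its linkage bulges out to about (520,400). I'll measure how far the linkage extends from depth.

```bash
python3 - <<'E'
from h import *
import pickle
a=pickle.load(open('w1.pkl','rb'));o=get_obs()
C=cloud(a);hsv=cv2.cvtColor(a['image'],cv2.COLOR_RGB2HSV)
L=(C-o['eef_pos'])@o['ee_rot']
m=(a['z_map']>0)&(a['image'].max(-1)<150)&(hsv[...,1]<60)
m[:290]=0
P=L[m]
for z0 in range(-200,20,10):
    s=P[(P[:,2]*1000>=z0)&(P[:,2]*1000<z0+10)]
    if len(s)>5: print(z0,len(s),'y',(s[:,1].min()*1e3).round(),(s[:,1].max()*1e3).round(),'x',(s[:,0].min()*1e3).round(),(s[:,0].max()*1e3).round())
# key via rib-plane: dark outline
k=(a['image'].max(-1)<150)&(hsv[...,1]<80);k[:185]=0;k[275:]=0;k[:,:365]=0;k[:,418:]=0
v,u=np.where(k);print('keybox px',u.min(),u.max(),v.min(),v.max()); r=cv2.minAreaRect(np.c_[u,v].astype(np.float32));print(r,plane(a,*r[0],.052))
print('hood front bottom', [L[v,u] .round(3) for v,u in((200,432),(150,437))],[C[v,u].round(3) for v,u in((200,432),(150,437))])
E
```

```text
-100 1120 y -30.0 30.0 x 16.0 21.0
-90 13645 y -72.0 72.0 x 4.0 20.0
-80 12345 y -73.0 74.0 x -9.0 19.0
-70 13333 y -74.0 74.0 x -13.0 18.0
-60 2476 y -71.0 73.0 x 1.0 15.0
-50 2469 y -56.0 56.0 x -10.0 12.0
-40 2058 y -56.0 56.0 x -11.0 12.0
-30 1619 y -56.0 56.0 x -10.0 12.0
-20 576 y -53.0 55.0 x -9.0 12.0
keybox px 372 415 189 270
((392.41461181640625, 229.30126953125), (40.02098083496094, 79.22163391113281), 5.04245138168335) [ 0.54743613 -0.04466613  0.052     ]
hood front bottom [array([0.029, 0.083, 0.122]), array([0.065, 0.083, 0.122])] [array([ 0.572, -0.018,  0.06 ]), array([0.569, 0.018, 0.06 ])]
```

Key centre is about (0.547,-0.0455). The linkage reaches 74 mm from the tool centre, so I keep the finger's back edge just in front of the key centre, which leaves about 13 mm to the hood.

{"name": "servo_tool", "arguments": {
  "steps": [
    [0.003, -0.003, 0.045, 0, 0],
    [0.003, -0.003, 0.09, 0, 0],
    [0.003, -0.003, 0.12, 0, 0],
    [0.003, -0.003, 0.135, 0, 0],
    [0.003, -0.003, 0.139, 0, 0],
    [0.003, -0.003, 0.139, 0, 0]
  ]
}}

```text
t: 2.35
eef_pos: [0.4885, -0.0495, 0.043]
ee_rot: [[-0.071, 0.997, 0.001], [0.997, 0.071, -0.0], [-0.0, 0.001, -1.0]]
wrist_force: [0.7, 0.6, 0.9]
finger_gap: 0.998
grip_force: 0.0
```

{"name": "servo_tool", "arguments": {
  "steps": [
    [0, 0, 0.002, 0, 0],
    [0, 0, 0.004, 0, 0],
    [0, 0, 0.005, 0, 0],
    [0, 0, 0.005, 0, 0]
  ]
}}

```text
t: 2.75
eef_pos: [0.4884, -0.0486, 0.0375]
ee_rot: [[-0.073, 0.997, 0.0], [0.997, 0.073, 0.0], [-0.0, 0.0, -1.0]]
wrist_force: [0.0, -0.1, 0.4]
finger_gap: 0.995
grip_force: 0.0
```

{"name": "servo_tool", "arguments": {
  "steps": [
    [0, 0, 0.001, 0, 0],
    [0, 0, 0.002, 0, 0],
    [0, 0, 0.003, 0, 0],
    [0, 0, 0.003, 0, 0]
  ]
}}

```text
t: 3.15
eef_pos: [0.4884, -0.0485, 0.0343]
ee_rot: [[-0.072, 0.997, 0.0], [0.997, 0.072, 0.0], [0.0, 0.0, -1.0]]
wrist_force: [-0.2, -0.1, 2.6]
finger_gap: 1.002
grip_force: 0.9
```

Contact has started at 2.6 N, so I press further.

{"name": "servo_tool", "arguments": {
  "steps": [
    [0, 0, 0.001, 0, 0],
    [0, 0, 0.002, 0, 0],
    [0, 0, 0.003, 0, 0],
    [0, 0, 0.004, 0, 0],
    [0, 0, 0.004, 0, 0]
  ]
}}

```text
t: 3.65
eef_pos: [0.4889, -0.0487, 0.0307]
ee_rot: [[-0.072, 0.997, 0.001], [0.997, 0.072, -0.0], [-0.0, 0.001, -1.0]]
wrist_force: [1.6, 0.0, 6.9]
finger_gap: 0.996
grip_force: 2.7
```

{"name": "servo_tool", "arguments": {
  "steps": [
    [0, 0, 0.0005, 0, 0],
    [0, 0, 0.001, 0, 0],
    [0, 0, 0.0015, 0, 0],
    [0, 0, 0.0015, 0, 0],
    [0, 0, 0.0015, 0, 0]
  ]
}}

```text
t: 4.15
eef_pos: [0.4887, -0.0486, 0.0291]
ee_rot: [[-0.072, 0.997, 0.001], [0.997, 0.072, -0.0], [-0.0, 0.001, -1.0]]
wrist_force: [0.0, 0.1, 6.5]
finger_gap: 1.002
grip_force: 2.8
```

```bash
python3 - <<'E'
from h import *
b=grab('scene');save(b,'pics/s2.png');o=get_obs();print(o['eef_pos'],o['wrist_force'])
C=cloud(b);print('max z near box',np.nanmax(C[225:300,235:325,2][(C[225:300,235:325,2]<.4)]))
E
```

```text
[ 0.48871544 -0.04865865  0.02912138] [1.04939916 0.4134615  6.23093583]
max z near box 0.20572673066571875
```

View pics/s2.png

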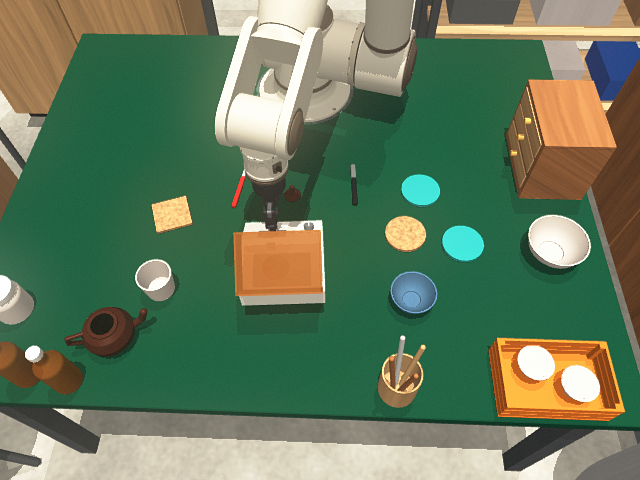

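The scene view shows the hood's front edge already lifting at about (280,240), so the latch has let go. I'll hold still while it opens.

{"name": "servo_tool", "arguments": {
  "steps": [
    [0, 0, 0, 0, 0],
    [0, 0, 0, 0, 0],
    [0, 0, 0, 0, 0],
    [0, 0, 0, 0, 0],
    [0, 0, 0, 0, 0],
    [0, 0, 0, 0, 0],
    [0, 0, 0, 0, 0],
    [0, 0, 0, 0, 0],
    [0, 0, 0, 0, 0],
    [0, 0, 0, 0, 0]
  ]
}}

```text
t: 5.2
eef_pos: [0.4888, -0.0487, 0.0292]
ee_rot: [[-0.072, 0.997, 0.001], [0.997, 0.072, -0.0], [-0.0, 0.001, -1.0]]
wrist_force: [-0.2, 0.4, 5.9]
finger_gap: 0.998
grip_force: 2.8
```

{"name": "servo_tool", "arguments": {
  "steps": [
    [0, 0, 0, 0, 0],
    [0, 0, 0, 0, 0],
    [0, 0, 0, 0, 0],
    [0, 0, 0, 0, 0],
    [0, 0, 0, 0, 0],
    [0, 0, 0, 0, 0],
    [0, 0, 0, 0, 0],
    [0, 0, 0, 0, 0],
    [0, 0, 0, 0, 0],
    [0, 0, 0, 0, 0]
  ]
}}

```text
t: 6.2
eef_pos: [0.4887, -0.0487, 0.0291]
ee_rot: [[-0.072, 0.997, 0.001], [0.997, 0.072, -0.0], [-0.0, 0.001, -1.0]]
wrist_force: [1.2, -0.4, 5.4]
finger_gap: 0.998
grip_force: 2.8
```

{"name": "servo_tool", "arguments": {
  "steps": [
    [0, 0, -0.02, 0, 0],
    [0, 0, -0.05, 0, 0],
    [0, 0, -0.1, 0, 0],
    [0, -0.02, -0.15, 0, 0],
    [0, -0.02, -0.2, 0, 0],
    [0, -0.02, -0.22, 0, 0.3],
    [0, -0.02, -0.22, 0, 0.4],
    [0, -0.02, -0.22, 0, 0.4]
  ]
}}

```text
t: 7.0
eef_pos: [0.4683, -0.05, 0.2484]
ee_rot: [[-0.072, 0.997, -0.0], [0.997, 0.072, 0.0], [0.0, -0.0, -1.0]]
wrist_force: [-0.5, 0.4, -0.1]
finger_gap: 0.599
grip_force: 0.0
```

```bash
python3 - <<'E'
from h import *
import pickle
a=grab('wrist');o=get_obs();print(o['t'],o['eef_pos'],o['finger_gap'],o['wrist_force'])
t=grab('top');pickle.dump((a,t),open('w2.pkl','wb'))
cv2.imwrite('pics/w2.png',cv2.vconcat([cv2.resize(x['image'][...,::-1],(400,300)) for x in(a,t)]))
E
```

```text
7.05 [ 0.46807485 -0.04995746  0.24767313] 0.6024379990120483 [-0.19816772 -0.81286615 -0.62645243]
```

View pics/w2.png

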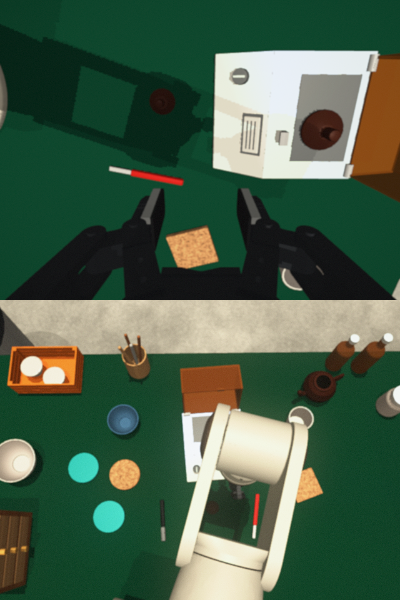

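The hood is open. The lid is now visible at wrist pixel (514,206), with its knob at about (525,212). I'll measure the knob and the hood's clearance.

```bash
python3 - <<'E'
from h import *
import pickle
a,t=pickle.load(open('w2.pkl','rb'));o=get_obs()
C=cloud(a);im=a['image'].astype(int);v,u=np.mgrid[:480,:640]
d=(im.max(-1)<110)&(u>470)&(u<560)&(v>165)&(v<250)&(C[...,2]>.058)
k=d&(C[...,2]>.092)
P=C[k];print(len(P),P[:,2].max(),'knob',P.mean(0),P.min(0),P.max(0))
tp=C[d&(C[...,2]>.098)];print('top',tp.mean(0),(tp.min(0)+tp.max(0))/2,len(tp))
Q=C[d];c,r=cv2.minEnclosingCircle(Q[:,:2].astype(np.float32));print('lid',c,r)
h=(u>570)&(v>90)&(v<320)&(C[...,2]>.08)&(im[...,0]>im[...,2]+40);H=(C[h]-o['eef_pos'])@o['ee_rot'];print('hood tool y min',H[:,1].min(),C[h][:,2].max(),'z@min',C[h][H[:,1].argmin()])
g=np.r_[tp.mean(0)[:2],o['eef_pos'][2]];print('delta tool',(g-o['eef_pos'])@o['ee_rot'])
E
```

```text
399 0.39035575364258795 knob [ 0.63940886 -0.02541232  0.10779281] [ 0.46281583 -0.03634736  0.09204346] [0.6548177  0.03115048 0.39035575]
top [ 0.6388387  -0.02524461  0.11143542] [ 0.55881676 -0.00222109  0.24419334] 310
lid (0.5721367597579956, -0.003648427315056324) 0.11482589691877365
hood tool y min 0.0004212226148284318 0.39035575364258795 z@min [0.46281583 0.03115048 0.39035575]
delta tool [ 0.01221846  0.17219446 -0.00035149]
```

```bash
python3 - <<'E'
from h import *
import pickle
a,t=pickle.load(open('w2.pkl','rb'));o=get_obs()
C=cloud(a);im=a['image'].astype(int);v,u=np.mgrid[:480,:640];z=C[...,2]
d=(im.max(-1)<110)&(u>470)&(u<560)&(v>165)&(v<250)&(z>.064)&(z<.115)
tp=C[d&(z>.0985)];lo,hi=np.percentile(tp,[3,97],axis=0);print('top',np.median(tp,0),(lo+hi)/2,hi-lo,len(tp))
Q=C[d];lo,hi=np.percentile(Q,[.5,99.5],axis=0);print('lid',(lo+hi)/2,hi-lo)
h=(u>570)&(v>90)&(v<320)&(z>.08)&(z<.25)&(im[...,0]>im[...,2]+40);H=(C[h]-o['eef_pos'])@o['ee_rot'];print('hood tool y 1%',np.percentile(H[:,1],[.5,5]),C[h][:,2].max())
g=(lo+hi)/2
for p in (np.median(tp,0),g):print('delta tool',(np.r_[p[:2],o['eef_pos'][2]]-o['eef_pos'])@o['ee_rot'])
E
```

```text
top [ 0.64602184 -0.02770708  0.1004502 ] [ 0.64649159 -0.02779068  0.10007303] [0.01385087 0.01352729 0.0028989 ] 284
lid [ 0.64605726 -0.02742581  0.08299156] [0.05893006 0.05852517 0.03667482]
hood tool y 1% [0.24097892 0.24346823] 0.14294156738369654
delta tool [ 0.00924195  0.17918025 -0.00036863]
delta tool [ 0.00951991  0.17923596 -0.00036851]
```

The knob is at (0.646,-0.0275) and the hood is 62 mm behind it. I'll turn the gripper a quarter turn so the fingers close along the box's y, with the camera facing the robot.

{"name": "servo_tool", "arguments": {
  "steps": [
    [0.003, 0.05, 0, -0.1, 0.5],
    [0.006, 0.1, 0, -0.2, 0.5],
    [0.0095, 0.15, 0, -0.3, 0.5],
    [0.0095, 0.179, 0, -0.4, 0.5],
    [0.0095, 0.179, 0, -0.5, 0.5],
    [0.0095, 0.179, 0, -0.6, 0.5],
    [0.0095, 0.179, 0, -0.7, 0.5],
    [0.0095, 0.179, 0, -0.8, 0.5],
    [0.0095, 0.179, 0, -0.9, 0.5],
    [0.0095, 0.179, 0, -1.0, 0.5]
  ]
}}

```text
t: 8.1
eef_pos: [0.6459, -0.0275, 0.247]
ee_rot: [[-1.0, -0.008, -0.003], [-0.008, 1.0, 0.001], [0.003, 0.001, -1.0]]
wrist_force: [-0.7, -0.4, 0.3]
finger_gap: 0.501
grip_force: 0.0
```

{"name": "servo_tool", "arguments": {
  "steps": [
    [0, 0, 0, -0.047, 0.5],
    [0, 0, 0, -0.047, 0.5],
    [0, 0, 0, -0.047, 0.5]
  ]
}}

```text
t: 8.4
eef_pos: [0.6461, -0.0276, 0.2477]
ee_rot: [[-0.998, -0.07, -0.002], [-0.07, 0.998, 0.0], [0.002, 0.0, -1.0]]
wrist_force: [-0.2, -0.2, -0.2]
finger_gap: 0.501
grip_force: 0.0
```

```bash
python3 - <<'E'
from h import *
o=get_obs();print(o['t'],o['eef_pos'],o['ee_rot'].round(3),o['finger_gap'])
print((np.array([.646,-.0275,.084])-o['eef_pos'])@o['ee_rot'])
E
```

```text
8.4 [ 0.64607154 -0.02757241  0.24772351] [[-0.998 -0.07  -0.002]
 [-0.07   0.998  0.   ]
 [ 0.002  0.    -1.   ]] 0.5006777830316863
[-1.92163333e-04  4.46160723e-06  1.63723426e-01]
```

{"name": "servo_tool", "arguments": {
  "steps": [
    [0, 0, 0.04, 0, 0.5],
    [0, 0, 0.08, 0, 0.5],
    [0, 0, 0.11, 0, 0.5],
    [0, 0, 0.13, 0, 0.5],
    [0, 0, 0.145, 0, 0.5],
    [0, 0, 0.155, 0, 0.5],
    [0, 0, 0.163, 0, 0.5],
    [0, 0, 0.163, 0, 0.5]
  ]
}}

```text
t: 9.2
eef_pos: [0.6461, -0.0276, 0.0852]
ee_rot: [[-0.997, -0.072, -0.001], [-0.072, 0.997, 0.0], [0.001, 0.0, -1.0]]
wrist_force: [0.3, -0.1, 0.5]
finger_gap: 0.501
grip_force: 0.0
```

{"name": "servo_tool", "arguments": {
  "steps": [
    [0, 0, 0, 0, 0.65],
    [0, 0, 0, 0, 0.75],
    [0, 0, 0, 0, 0.85],
    [0, 0, 0, 0, 1],
    [0, 0, 0, 0, 1],
    [0, 0, 0, 0, 1]
  ],
  "force": 25
}}

```text
t: 9.8
eef_pos: [0.6466, -0.0276, 0.0867]
ee_rot: [[-0.997, -0.072, 0.001], [-0.072, 0.997, -0.0], [-0.001, -0.0, -1.0]]
wrist_force: [-0.2, 0.7, 5.8]
finger_gap: 0.183
grip_force: 24.6
```

The fingertips swung onto the dome a little as they closed (about 6 N). I'll lift gently and check the grip.

{"name": "servo_tool", "arguments": {
  "steps": [
    [0, 0, -0.003, 0, 1],
    [0, 0, -0.006, 0, 1],
    [0, 0, -0.01, 0, 1],
    [0, 0, -0.02, 0, 1],
    [0, 0, -0.04, 0, 1],
    [0, 0, -0.06, 0, 1],
    [0, 0, -0.06, 0, 1]
  ]
}}

```text
t: 10.5
eef_pos: [0.6474, -0.0277, 0.1494]
ee_rot: [[-0.997, -0.072, 0.005], [-0.072, 0.997, -0.001], [-0.005, -0.001, -1.0]]
wrist_force: [0.4, -0.2, -1.1]
finger_gap: 0.179
grip_force: 24.5
```

```bash
python3 - <<'E'
from h import *
a=grab('wrist');o=get_obs();print(o['t'],o['eef_pos'],o['finger_gap'],o['grip_force'],o['wrist_force'])
save(a,'pics/w3.png')
import pickle;pickle.dump(a,open('w3.pkl','wb'))
print((np.array([.5087,.2744,o['eef_pos'][2]])-o['eef_pos'])@o['ee_rot'])
E
```

```text
10.55 [ 0.64682934 -0.02763861  0.14741517] 0.1838805820256538 24.49041724205017 [ 0.36918606 -0.18175678 -1.03703858]
[ 0.11595327  0.31122607 -0.00045632]
```

View pics/w3.png

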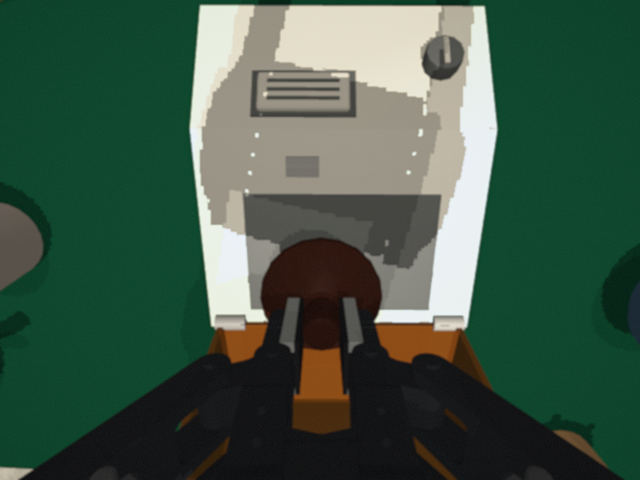

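The lid is held upright at (320,290), clear of the deck. The carry goes to the pad.

{"name": "servo_tool", "arguments": {
  "steps": [
    [0.012, 0.031, 0, 0, 1],
    [0.025, 0.068, 0, 0, 1],
    [0.04, 0.108, 0, 0, 1],
    [0.055, 0.148, 0, 0, 1],
    [0.07, 0.188, 0, 0, 1],
    [0.085, 0.228, 0, 0, 1],
    [0.098, 0.264, 0, 0, 1],
    [0.108, 0.291, 0, 0, 1],
    [0.114, 0.306, 0, 0, 1],
    [0.116, 0.311, 0, 0, 1]
  ]
}}

```text
t: 11.55
eef_pos: [0.5073, 0.2752, 0.1453]
ee_rot: [[-0.997, -0.074, -0.001], [-0.074, 0.997, -0.0], [0.001, -0.0, -1.0]]
wrist_force: [-0.1, 0.9, -0.6]
finger_gap: 0.189
grip_force: 24.5
```

{"name": "servo_tool", "arguments": {
  "steps": [
    [0, 0, 0.02, 0, 1],
    [0, 0, 0.04, 0, 1],
    [0, 0, 0.06, 0, 1],
    [0, 0, 0.075, 0, 1],
    [0, 0, 0.08, 0, 1],
    [0, 0, 0.08, 0, 1]
  ]
}}

```text
t: 12.15
eef_pos: [0.5082, 0.2737, 0.0654]
ee_rot: [[-0.997, -0.072, -0.001], [-0.072, 0.997, -0.0], [0.001, -0.0, -1.0]]
wrist_force: [0.1, -0.5, -0.4]
finger_gap: 0.18
grip_force: 24.5
```

```bash
python3 - <<'E'
from h import *
a=grab('wrist');o=get_obs();print(o['t'],o['eef_pos'],o['finger_gap'],o['grip_force'],o['wrist_force'])
hsv=cv2.cvtColor(a['image'],cv2.COLOR_RGB2HSV);C=cloud(a);T=o['eef_pos']
m=(cv2.inRange(hsv,(8,50,100),(25,220,255))>0)&(C[...,2]<.02)&(np.hypot(C[...,0]-.5087,C[...,1]-.2744)<.07)
# pad circle from visible edge via convex hull -> least-squares circle
cs=cv2.findContours(m.astype(np.uint8),0,1)[0];h=cv2.convexHull(np.vstack(cs))[:,0].astype(float)
p=np.array([plane(a,u,v,.01)[:2] for u,v in h]);c,r=cv2.minEnclosingCircle(p.astype(np.float32));print('pad',c,r)
save(a,'pics/w4.png')
E
```

```text
12.2 [0.50845985 0.27403165 0.06616378] 0.1829101317070086 24.54284906387329 [ 0.01451364  0.86634352 -0.51161898]
pad (0.50856614112854, 0.27506065368652344) 0.05013459920883179
```

View pics/w4.png

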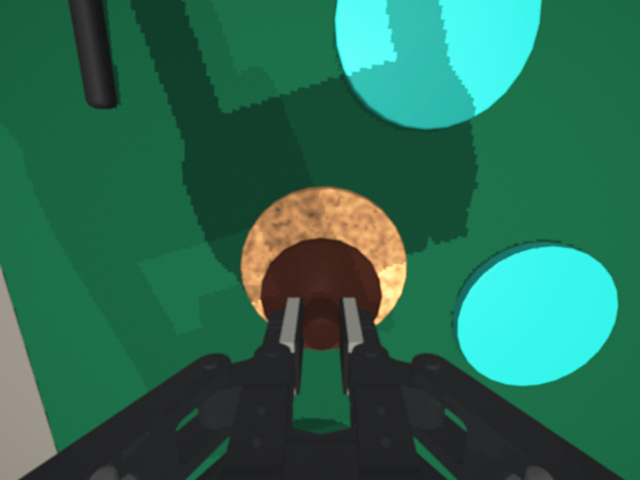

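The lid (320,290) hangs over the cork pad (324,260), and the positions agree within 1 mm. I lower it slowly until it touches.

{"name": "servo_tool", "arguments": {
  "steps": [
    [0, 0, 0.01, 0, 1],
    [0, 0, 0.018, 0, 1],
    [0, 0, 0.023, 0, 1],
    [0, 0, 0.025, 0, 1],
    [0, 0, 0.026, 0, 1],
    [0, 0, 0.026, 0, 1]
  ]
}}

```text
t: 12.8
eef_pos: [0.5082, 0.2743, 0.0399]
ee_rot: [[-0.997, -0.072, 0.0], [-0.072, 0.997, 0.0], [-0.0, 0.0, -1.0]]
wrist_force: [-0.1, -0.2, -0.4]
finger_gap: 0.184
grip_force: 24.5
```

{"name": "servo_tool", "arguments": {
  "steps": [
    [0, 0, 0.001, 0, 1],
    [0, 0, 0.002, 0, 1],
    [0, 0, 0.002, 0, 1],
    [0, 0, 0.002, 0, 1]
  ]
}}

```text
t: 13.2
eef_pos: [0.5081, 0.2743, 0.0379]
ee_rot: [[-0.997, -0.072, -0.0], [-0.072, 0.997, 0.0], [0.0, 0.0, -1.0]]
wrist_force: [-0.7, -0.0, -0.4]
finger_gap: 0.183
grip_force: 24.5
```

{"name": "servo_tool", "arguments": {
  "steps": [
    [0, 0, 0.001, 0, 1],
    [0, 0, 0.001, 0, 1],
    [0, 0, 0.002, 0, 1],
    [0, 0, 0.002, 0, 1],
    [0, 0, 0.002, 0, 1]
  ]
}}

```text
t: 13.7
eef_pos: [0.5082, 0.2742, 0.0366]
ee_rot: [[-0.997, -0.072, 0.0], [-0.072, 0.997, 0.0], [-0.0, 0.0, -1.0]]
wrist_force: [-5.8, -3.4, 11.1]
finger_gap: 0.183
grip_force: 25.6
```

Touchdown at 11 N. I ease off about 1 mm, then open and rise.

{"name": "servo_tool", "arguments": {
  "steps": [
    [0, 0, -0.001, 0, 1],
    [0, 0, -0.001, 0, 1]
  ]
}}

```text
t: 13.9
eef_pos: [0.5081, 0.2743, 0.0369]
ee_rot: [[-0.997, -0.072, 0.0], [-0.072, 0.997, 0.0], [-0.0, 0.0, -1.0]]
wrist_force: [0.6, 0.1, -1.0]
finger_gap: 0.182
grip_force: 24.5
```

{"name": "servo_tool", "arguments": {
  "steps": [
    [0, 0, 0, 0, 0.75],
    [0, 0, 0, 0, 0.65],
    [0, 0, 0, 0, 0.5],
    [0, 0, 0, 0, 0.5],
    [0, 0, 0, 0, 0.5]
  ]
}}

```text
t: 14.4
eef_pos: [0.5081, 0.2743, 0.0368]
ee_rot: [[-0.997, -0.072, -0.0], [-0.072, 0.997, 0.0], [0.0, 0.0, -1.0]]
wrist_force: [0.3, 0.6, 0.9]
finger_gap: 0.5
grip_force: 0.0
```

{"name": "servo_tool", "arguments": {
  "steps": [
    [0, 0, -0.01, 0, 0.5],
    [0, 0, -0.03, 0, 0.5],
    [0, 0, -0.07, 0, 0.5],
    [0, 0, -0.12, 0, 0.5],
    [0, 0, -0.15, 0, 0.5],
    [0, 0, -0.15, 0, 0.5],
    [0, 0, -0.15, 0, 0.5]
  ]
}}

```text
t: 15.1
eef_pos: [0.5082, 0.2743, 0.1877]
ee_rot: [[-0.997, -0.072, 0.001], [-0.072, 0.997, 0.001], [-0.001, 0.0, -1.0]]
wrist_force: [-0.9, 0.2, 0.1]
finger_gap: 0.502
grip_force: 0.0
```

```bash
python3 - <<'E'
from h import *
a=grab('wrist');b=grab('scene');o=get_obs();print(o['t'],o['eef_pos'],o['finger_gap'],o['wrist_force'])
C=cloud(a);z=C[...,2];im=a['image']
m=(np.hypot(C[...,0]-.5087,C[...,1]-.2744)<.048)&(z>.018)&(z<.06)&(im.max(-1)<130)
Q=C[m];lo,hi=np.percentile(Q,[.5,99.5],axis=0);print('lid',(lo+hi)/2,hi-lo,hi[2])
k=Q[Q[:,2]>.047];print('knob',np.median(k,0),len(k))
cv2.imwrite('pics/end.png',cv2.hconcat([cv2.resize(x['image'][...,::-1],(400,300)) for x in(a,b)]))
E
```

```text
15.2 [0.50761923 0.27408531 0.18588437] 0.5001082775271374 [0.11947882 0.43216121 0.50441934]
lid [0.50849496 0.27382533 0.03479038] [0.05620211 0.05639168 0.03347199] 0.05152637390917063
knob [0.50785761 0.27377669 0.05031572] 312
```

View pics/end.png

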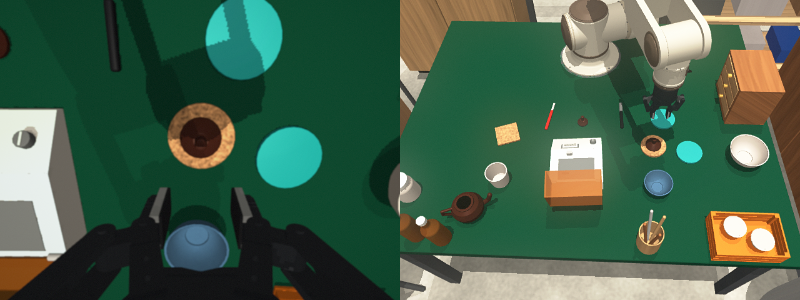

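The lid stands knob up in the middle of the cork pad, at (201,137) in the left picture. The hood is open, the gripper is clear and the other things look unmoved.

```bash
python3 -c "
from h import *
print(env.sign_off())"
```

```text
the job is handed in; nothing more can be done
None
```

The job is handed in: the hood sprang fully open untouched, the mended lid stands knob up within about 1 mm of the round cork pad's centre by my measurement, and the other things look unmoved; sign-off gave no verdict.

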